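Bottle row into the divided box, in reverse order

TASK

Move the four small bottles from the cups of the rack into the four cells of the low white divided box, one bottle to a cell, in reverse order: as seen from the robot, the bottle that stands leftmost in the rack goes to the rightmost cell, the second from the left to the second cell from the right, and so on. Keep the bottles upright all the time, and leave each standing on the floor of its cell.

Things in the scene. Friction and masses are not known exactly. Their poses are not given: they have to be found in the camera images.
- bottle_a: loose brown dropper bottle with a white cap, the tallest and widest: 78 mm high, round body of diameter 30 up to 54 mm, pointed cap above, about 42 g; origin: centre of its underside; z axis up along the bottle, its yaw means nothing. At the start it stands upright in cup_a, its underside 9 mm above the worktop
- bottle_b: loose white dropper bottle with a red cap: 71 mm high, round body of diameter 26 up to 49 mm, pointed cap above, about 41 g; origin: centre of its underside; z axis up along the bottle, its yaw means nothing. At the start it stands upright in cup_b, its underside 9 mm above the worktop
- bottle_c: loose brown dropper bottle with a black cap: 68 mm high, round body of diameter 28 up to 47 mm, pointed cap above, about 40 g; origin: centre of its underside; z axis up along the bottle, its yaw means nothing. At the start it stands upright in cup_c, its underside 9 mm above the worktop
- bottle_d: loose plain white bottle, the smallest: 54 mm high, round body of diameter 20.6 up to 41 mm, flat-topped round cap of diameter 17 above, about 14 g; origin: centre of its underside; z axis up along the bottle, its yaw means nothing. At the start it stands upright in cup_d, its underside 9 mm above the worktop
- cup_a: one of four alike grey plastic cups (outer diameter 45, bore 38, height 14, floor 3 thick), fixed on the rack; origin: centre of its underside, 6 mm above the worktop; bottle_a starts in this cup. Which of the rack's four places it has differs from start to start
- cup_b: one of four alike grey plastic cups (outer diameter 45, bore 38, height 14, floor 3 thick), fixed on the rack; origin: centre of its underside, 6 mm above the worktop; bottle_b starts in this cup. Which of the rack's four places it has differs from start to start
- cup_c: one of four alike grey plastic cups (outer diameter 45, bore 38, height 14, floor 3 thick), fixed on the rack; origin: centre of its underside, 6 mm above the worktop; bottle_c starts in this cup. Which of the rack's four places it has differs from start to start
- cup_d: one of four alike grey plastic cups (outer diameter 45, bore 38, height 14, floor 3 thick), fixed on the rack; origin: centre of its underside, 6 mm above the worktop; bottle_d starts in this cup. Which of the rack's four places it has differs from start to start
- rack: fixed aluminium base plate 66 x 246 mm, 6 thick, with 16 mm high cheeks at its two ends, that carries the four cups in a row along its y axis, centres at y = +84, +28, -28, -84 mm. Origin: centre of its underside on the worktop; y axis along the row, towards the left as seen from the robot (turned up to 20 degrees); x away from the robot; the cup rims are 20 mm above the worktop. Rack and box may stand either way round, left or right of each other
- box: fixed low white open box 64 x 215 mm, 18 mm high, walls, dividers and floor 3 mm thick; three dividers make four cells in a row along its y axis, each 58 (x) by 50 (y) mm clear, centres at y = +79.5, +26.5, -26.5, -79.5 mm; a 9 mm tab sticks out at each end. Origin: centre of its underside on the worktop; y axis along the row, towards the left as seen from the robot (turned up to 20 degrees); x away from the robot; the floor of the cells is 3 mm above the worktop
Not all that is in view belongs to the job. Leave any turquoise or yellow look-alike of the bottle_c alone. What is shaped like the bottle_d but turquoise is not meant.

How it is judged:
By the outcome, as a careful person would: the job done as asked, in the order asked, and still so for the second after the job is handed in, with the robot touching nothing.
It also fails if it takes over 99 s, if anything falls off the work surface, if the arm or the gripper's body presses on something with over 40 N, if the wrist force passes 120 N, or if a joint passes its speed limit or range.

ROBOT

A 7-joint arm with a two-finger parallel gripper is mounted at the origin on a cart in front of the work surface, level with it; the furniture and walls round the work are solid. World frame = base frame: x ahead of the robot, y to its left, z up, the work surface at z = 0. Lengths are in m, angles in rad, forces in N, time in s.
With the tool pointing down it reaches from about 0.4 to 0.875 m from the base axis. Payload 4.4 kg.
Tool frame: the origin (TCP) lies midway between the tips of the shut fingers; the grasp point (between the pads) lies 19 mm behind it; z points along the fingers, y is the line along which they close (so a half turn about z gives the same grasp; the last joint's range is limited). The gripper opens to 85 mm and grips with 20 to 120 N. Pads are 22 mm wide; open, the fingers measure 114 mm over their backs; the gripper's body (76 mm by 85 mm) begins 54 mm behind the grasp point. The pads swing forward as they close: fully open they stand 13 mm farther back than shut.
Start: joints at [1.243, 0.628, 0.038, 1.517, -0.027, 0.996, -0.02], TCP at [0.168, -0.628, 0.231] pointing down, gripper open.
Joint ranges: [-3.06, 3.06], [-0.37, 2.12], [-1.25, 1.32], [0.18, 2.47], [-1.1, 4.24], [0.23, 1.98], [-2.94, 2.94]. Speed limits (rad/s): [2.57, 2.57, 3.14, 3.14, 3.14, 3.14, 3.14].

INTERFACE

Orientations are given as a unit quaternion [w, x, y, z].
In Python, from rig import bot, cams gives the robot as it stands.
- The arm moves only by the tool step_arm, never from a script. Its argument "increments" is a list of rows, each an object with "offset": the shift along the tool's x, y, z in mm, a list of three; "rotation": the turn, a rotation vector about the tool's x, y, z in rad, a list of three. In form: [{"offset": [tx, ty, tz], "rotation": [ax, ay, az]}, ...]. A call has 1 to 20 rows; each row shifts and turns the commanded pose from where the row before left it, along the tool's axes as they then stand; what a row does not reach is not made up. A row lasts 1/10 s, in which the tool goes at most 50 mm and 8.59 degrees, less where a joint would pass 70% of its speed; a pose out of reach is approached as far as the arm can. A call with a gripper value outside its range is refused whole. "grip" is the opening, from 0 (shut) to 1 (fully open), set as the call begins (left out, the last holds). The fingers move at their own pace and stop on an object; the grip force is fixed at half the most. Time passes only in rows, so rows that do not move let the fingers close. It gives the time, the measured TCP pose, the force, the opening and the grip force at its end, in the units of the state.
- bot.get_obs(): the state, without advancing time (a new reading comes with each control period).
- cams.snapshot(name): name is "side" or "top"; returns (picture, depth): 480x640x3 uint8, red, green, blue; 480x640 float32, m along the optical axis (not along the pixel's ray), 0 where there is no reading.
- cams.camera_params(name): a dict with "fovy" (degrees; the focal length in pixels is half the picture's height over the tangent of half this angle, whatever the lens; pixels are square), "cx", "cy" (the principal point, pixels), "world_from_camera" (4x4, takes a point from camera to world coordinates). Camera axes: x right, y down, z forward; pixel columns grow to the right and rows downward; lengths in m; the calibration is good to about 2 mm. A picture is of the moment at which its call begins. camera_params takes no time and is no camera call.
- bot.close_job(): hands the job in; it is judged then, once.
The state is a dict: "clock": time; "joints": joint angles; "joint_vel": joint speeds; "effort": joint torques, N m; "position": TCP position; "ee_rot": TCP orientation; "contact_force": force on the tool from outside, world axes, zero at the start; "torque": the same for the moment, N m; "grip_width": opening from 0.0 (shut) to 1.0 (fully open); "finger_force": force on a finger pad.
Only numpy, scipy, OpenCV 4.12 (cv2) and the standard library are available. Lean on these libraries where they do the work, as an engineer would, in place of code of your own. Each camera call takes 0.05 s, during which the arm holds its last target. There are 200 camera calls.

## Working session

There is one attempt and no reset: what is moved stays moved. The work goes in short steps, Python scripts to look and compute and a tool call to move; the robot and the scene stay as the last step left them, time stands still between calls to the robot, and variables do not carry over. Pictures are saved under pics/ and viewed, at most 14 in all, crops included, and the job is handed in when it is done.

Besides the shell and the picture viewer there is one more tool, called after "Request:" as name([rows], argument=value, ...), one row to a line, values as JSON. step_arm: Moves the arm, as the interface text tells. Its arguments: {"type":"object","properties":{"increments":{"type":"array","items":{"type":"object","properties":{"offset":{"type":"array","items":{"type":"number"}},"rotation":{"type":"array","items":{"type":"number"}}}}},"grip":{"type":"number"}},"required":["increments"]}

```bash
mkdir -p pics; ls
python3 - <<'E'
from rig import bot,cams
import cv2,numpy as np
for n in("top","side"):
    p,d=cams.snapshot(n); cv2.imwrite(f"pics/{n}0.png",p[:,:,::-1]); np.savez(f"pics/{n}0.npz",p=p,d=d)
    c=cams.camera_params(n); print(n,c['fovy'],c['cx'],c['cy'],np.round(c['world_from_camera'],4).tolist(), [k for k in c])
o=bot.get_obs(); print(o)
E
```

```text
pics
top 43.26527521104464 330.5945061730505 236.76109152527468 [[0.0063, -0.9898, 0.1427, 0.3066], [-0.9998, -0.0038, 0.0173, -0.0244], [-0.0165, -0.1427, -0.9896, 1.341], [0.0, 0.0, 0.0, 1.0]] ['fovy', 'cx', 'cy', 'world_from_camera']
side 54.51368150455568 315.00818343872686 251.3709280001791 [[-0.96, -0.1713, 0.2215, 0.2816], [-0.2799, 0.5705, -0.7721, 0.6941], [0.006, -0.8032, -0.5956, 0.561], [0.0, 0.0, 0.0, 1.0]] ['fovy', 'cx', 'cy', 'world_from_camera']
{'clock': 0.1, 'joints': array([ 1.24320209,  0.62926432,  0.03845027,  1.51827548, -0.02701538,
        0.99628955, -0.01994943]), 'joint_vel': array([-0.00038029, -0.00251367,  0.00124764, -0.00287573,  0.00148052,
       -0.00012582, -0.0002726 ]), 'effort': array([ 3.46168606e-03, -5.64525962e+01,  1.23067170e+00, -1.93972635e+01,
        1.12878784e-02,  5.42296431e-03, -2.17566509e-05]), 'position': array([ 0.16811424, -0.62730154,  0.23047182]), 'ee_rot': array([-8.51470478e-04,  9.91442379e-01,  1.30542214e-01, -1.16295232e-04]), 'contact_force': array([-0.33949646, -0.0953898 ,  1.12447747]), 'torque': array([-0.04244775, -0.023023  , -0.00645477]), 'finger_force': 0.0, 'grip_width': 0.997780020783032}
```

View pics/top0.png

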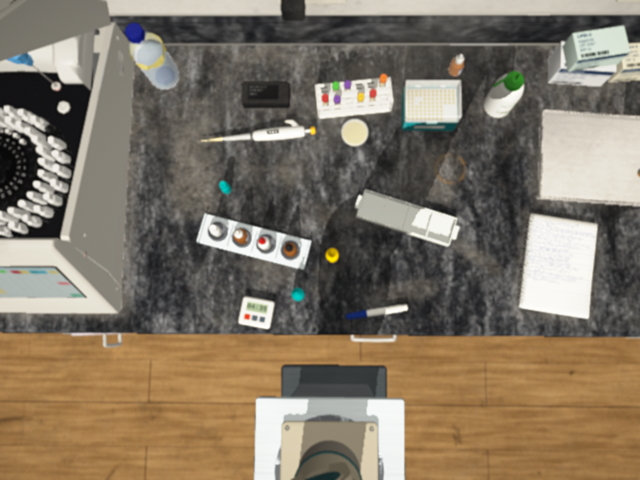

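View pics/side0.png

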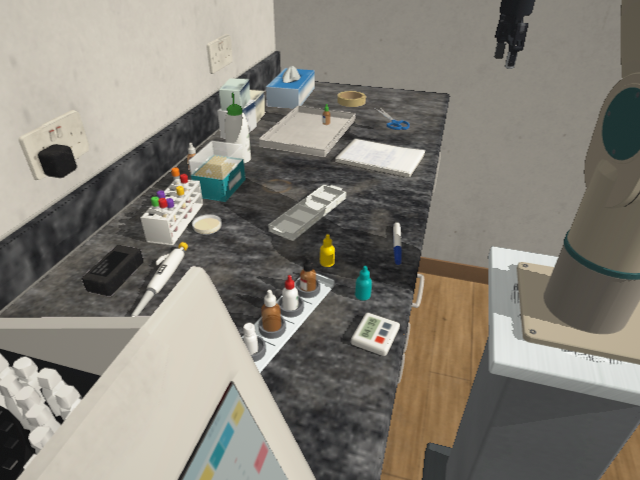

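The top view shows the rack at (254,241). From the left it holds:
- plain white bottle d at (217,230)
- brown with white cap, a, at (242,236)
- white with red cap, b, at (265,241)
- brown with black cap, c, at (290,247)

The box is at (407,218). These could be mistaken for the bottles: yellow (332,255), turquoise (297,295), small turquoise (225,187), and a brown bottle far off at (457,65). I choose the four in the rack.

```bash
cat > h.py <<'E'
from rig import bot,cams
import cv2,numpy as np
def cam(n):
    c=cams.camera_params(n); return 240/np.tan(np.radians(c['fovy']/2)),c['cx'],c['cy'],np.array(c['world_from_camera'])
def ray(n,u,v,z):
    f,cx,cy,T=cam(n); d=T[:3,:3]@np.array([(u-cx)/f,(v-cy)/f,1.]); o=T[:3,3]
    return (o+d*(z-o[2])/d[2])[:2]
def cloud(n,d):
    f,cx,cy,T=cam(n); v,u=np.mgrid[:480,:640]
    P=np.stack([(u-cx)/f*d,(v-cy)/f*d,d],-1); return P@T[:3,:3].T+T[:3,3]
def px(n,p):
    f,cx,cy,T=cam(n); q=T[:3,:3].T@(np.array(p)-T[:3,3]); return q[:2]/q[2]*f+[cx,cy]
E
python3 - <<'E'
from h import *
z=np.load('pics/top0.npz'); p,d=z['p'],z['d']; W=cloud('top',d)
s=np.load('pics/side0.npz'); S=cloud('side',s['d'])
hsv=cv2.cvtColor(p,cv2.COLOR_RGB2HSV)
def rect(x0,y0,x1,y1,zz,name):
    m=((hsv[...,2]>125)).astype(np.uint8); k=np.zeros_like(m);k[y0:y1,x0:x1]=1
    m=cv2.morphologyEx(m*k,cv2.MORPH_CLOSE,np.ones((3,3)))
    cs,_=cv2.findContours(m,cv2.RETR_EXTERNAL,cv2.CHAIN_APPROX_NONE); c=max(cs,key=cv2.contourArea)[:,0]
    w=np.array([ray('top',u,v,zz) for u,v in c],np.float32)
    r=cv2.minAreaRect(w); print(name,r[0],np.array(r[1])*1000,r[2]); return c
c1=rect(190,205,320,275,.008,'rack'); c2=rect(345,180,470,250,.018,'box')
# heights: points on each bottle
m=(W[...,2]>.03); k=np.zeros_like(m);k[200:275,190:320]=1
n,l,st,ce=cv2.connectedComponentsWithStats((m&k).astype(np.uint8))
for i in range(1,n):
    q=W[l==i]; print('top comp',st[i],q.mean(0).round(4),q.max(0).round(4))
for nm,pix in dict(d=(217,230),a=(242,236),b=(265,241),c=(290,247)).items():
    c=ray('top',*pix,.06); q=S.reshape(-1,3); q=q[(np.hypot(*(q[:,:2]-c).T)<.025)&(q[:,2]>.027)]
    print(nm,c.round(4),'side',len(q),q.mean(0).round(4) if len(q) else 0,q.max(0).round(4) if len(q) else 0, 'px',)
v=p.copy()[:,:,::-1].copy()
for c,col in((c1,(0,0,255)),(c2,(255,0,0))): cv2.polylines(v,[c.reshape(-1,1,2)],True,col,1)
o=np.vstack([cv2.resize(v[180:280,190:350],None,fx=5,fy=3,interpolation=2)[:0], cv2.resize(p[190:310,190:350,::-1],(400,300),interpolation=cv2.INTER_CUBIC)])
b=cv2.resize(v[170:290,190:480],(725,300),interpolation=cv2.INTER_NEAREST); o=cv2.resize(p[170:290,190:480,::-1],(725,300),interpolation=cv2.INTER_CUBIC)
cv2.imwrite('pics/crop1.png',np.vstack([o,b]))
E
```

```text
rack (0.48762211203575134, 0.17140212655067444) [250.98711252  70.89474052] 75.67728424072266
box (0.5399243831634521, -0.17096221446990967) [240.98585546  71.39978558] 73.12644958496094
top comp [285 207   1   1   1] [ 0.3066 -0.0244  1.341 ] [ 0.3066 -0.0244  1.341 ]
top comp [198 208   1   1   1] [ 0.3066 -0.0244  1.341 ] [ 0.3066 -0.0244  1.341 ]
top comp [211 208   1   1   1] [ 0.3066 -0.0244  1.341 ] [ 0.3066 -0.0244  1.341 ]
top comp [272 211   1   1   1] [ 0.3066 -0.0244  1.341 ] [ 0.3066 -0.0244  1.341 ]
top comp [200 213   1   1   1] [ 0.3066 -0.0244  1.341 ] [ 0.3066 -0.0244  1.341 ]
top comp [265 212   1   1   1] [ 0.3066 -0.0244  1.341 ] [ 0.3066 -0.0244  1.341 ]
top comp [296 214   1   1   1] [ 0.3066 -0.0244  1.341 ] [ 0.3066 -0.0244  1.341 ]
top comp [200 218   1   1   1] [ 0.3066 -0.0244  1.341 ] [ 0.3066 -0.0244  1.341 ]
top comp [279 219   1   1   1] [ 0.3066 -0.0244  1.341 ] [ 0.3066 -0.0244  1.341 ]
top comp [190 221   1   1   1] [ 0.3066 -0.0244  1.341 ] [ 0.3066 -0.0244  1.341 ]
top comp [199 221   1   1   1] [ 0.3066 -0.0244  1.341 ] [ 0.3066 -0.0244  1.341 ]

[... 2632 characters left out ...]
d [0.505  0.2422] side 277 [0.5068 0.2568 0.0472] [0.5177 0.2639 0.0629] px
a [0.4922 0.1879] side 486 [0.4936 0.203  0.0531] [0.5105 0.2114 0.0873] px
b [0.4816 0.1383] side 333 [0.4793 0.1516 0.0501] [0.4932 0.1597 0.0805] px
c [0.4689 0.0845] side 306 [0.4658 0.0946 0.0484] [0.4804 0.1036 0.0759] pxTraceback (most recent call last):
  File "<stdin>", line 22, in <module>
    return _nx.concatenate(arrs, 0, dtype=dtype, casting=casting)
           ~~~~~~~~~~~~~~~^^^^^^^^^^^^^^^^^^^^^^^^^^^^^^^^^^^^^^^
ValueError: all the input array dimensions except for the concatenation axis must match exactly, but along dimension 1, the array at index 0 has size 800 and the array at index 1 has size 400
```

Run:
```python
from h import *
z=np.load('pics/top0.npz'); p,d=z['p'],z['d']; W=cloud('top',d)
R=np.radians
v=p[:,:,::-1][170:290,190:480].copy(); s=2.5
o=cv2.resize(v,None,fx=s,fy=s,interpolation=cv2.INTER_CUBIC); b=o.copy()
def mark(P,col): 
    q=[((px('top',x)-[190,170]+.5)*s).round().astype(int) for x in P]; cv2.polylines(b,[np.array(q).reshape(-1,1,2)],True,col,1)
def box(c,a,xs,ys,zz):
    ex=np.array([np.cos(a),np.sin(a)]);ey=np.array([-ex[1],ex[0]])
    return [[*(np.array(c)+ex*x+ey*y),zz] for x,y in((xs,ys),(xs,-ys),(-xs,-ys),(-xs,ys))]
def fit(m,zz):
    cs,_=cv2.findContours(m.astype(np.uint8),cv2.RETR_EXTERNAL,cv2.CHAIN_APPROX_NONE); c=max(cs,key=cv2.contourArea)[:,0]
    return c
mark(box((.4876,.1714),-R(14.3),.033,.123,.006),(0,0,255))
mark(box((.5399,-.171),-R(16.9),.032,.1075,.018),(0,0,255))
cv2.imwrite('pics/crop2.png',np.vstack([o,b]))
# depth-based: box region heights 10..30 mm
for nm,(x0,y0,x1,y1),lo,hi in(('box',(345,180,470,250),.010,.03),('rack',(190,205,320,275),.003,.1)):
    k=np.zeros(d.shape,bool);k[y0:y1,x0:x1]=1; m=k&(W[...,2]>lo)&(W[...,2]<hi)
    m=cv2.morphologyEx(m.astype(np.uint8),cv2.MORPH_CLOSE,np.ones((3,3)))
    n,l,st,_=cv2.connectedComponentsWithStats(m); i=1+st[1:,4].argmax(); q=W[l==i]
    r=cv2.minAreaRect(q[:,:2].astype(np.float32)); print(nm,len(q),r,np.median(q[:,2]))
k=W[260:290,350:450,2]; print('table z',np.median(k[k<1]))
```

```text
box 738 ((0.44378119707107544, -0.15684854984283447), (0.2310415804386139, 0.30330708622932434), 83.3056869506836) 0.01646500497209369
rack 5137 ((0.46530482172966003, 0.13190338015556335), (0.3961476981639862, 0.2038358449935913), 71.80290222167969) 0.005649190980813623
table z 0.00012626817681993252
```

View pics/crop2.png

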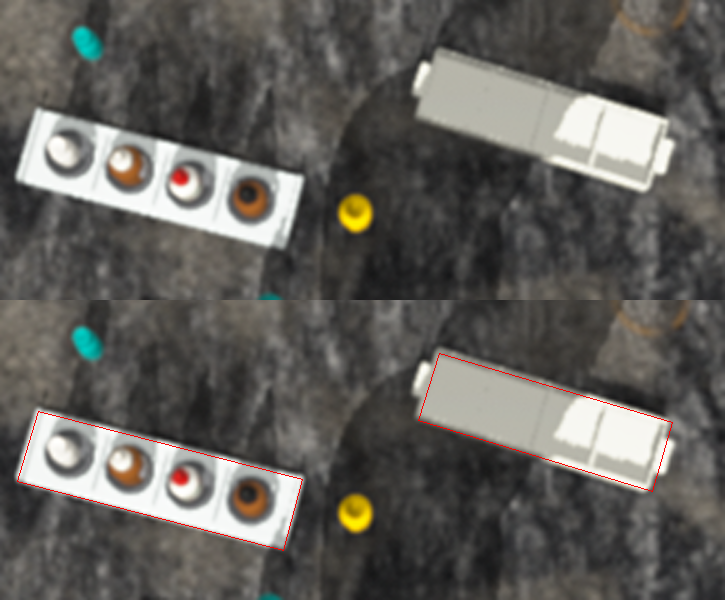

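The top crop, at (2.5·(u−190), 2.5·(v−170)), shows white d at (70,152), brown/white a (128,165), red b (188,183) and black c (250,198) in the cups. The box spans (416..668, 48..190). The choice is confirmed and I start moving.

Request:
step_arm([
  {"offset": [30, -32.5, -1]},
  {"offset": [30, -32.5, -1]},
  {"offset": [30, -32.5, -1]},
  {"offset": [30, -32.5, -1]},
  {"offset": [30, -32.5, -1]},
  {"offset": [30, -32.5, -1]},
  {"offset": [30, -32.5, -1]},
  {"offset": [30, -32.5, -1]},
  {"offset": [30, -32.5, -1]},
  {"offset": [30, -32.5, -1]},
  {"offset": [30, -32.5, -1]},
  {"offset": [30, -32.5, -1]},
  {"offset": [30, -32.5, -1]},
  {"offset": [30, -32.5, -1]},
  {"offset": [30, -32.5, -1]},
  {"offset": [30, -32.5, -1]},
], grip=1)

```text
$.increments[0]: bad value
```

Request:
step_arm([
  {"rotation": [0, 0, -0.132]},
  {"rotation": [0, 0, -0.132]},
  {"rotation": [0, 0, -0.132]},
  {"rotation": [0, 0, -0.132]},
  {"rotation": [0, 0, -0.132]},
  {"rotation": [0, 0, -0.132]},
  {"rotation": [0, 0, -0.132]},
  {"rotation": [0, 0, -0.132]},
  {"offset": [0, 0, 0]},
  {"offset": [0, 0, 0]},
])

```text
$.increments[0]: bad value
```

```bash
cat >> h.py <<'E'
from scipy.spatial.transform import Rotation as Ro
def go(x,y,z,yaw,**k):
    "tool-frame offset (mm) and rotation to target; yaw=deg of tool y axis; rotation given for doing after the offset"
    o=bot.get_obs(); q=o['ee_rot']; R=Ro.from_quat([*q[1:],q[0]])
    a=np.radians(yaw); yt=np.array([np.cos(a),np.sin(a),0]); zt=np.array([0,0,-1.]); T=Ro.from_matrix(np.c_[np.cross(yt,zt),yt,zt])
    d=np.array([x,y,z])-o['position']
    print('t',round(o['clock'],1),'pos',(o['position']*1e3).round(1),'off',(R.inv().apply(d)*1e3).round(1),'off-after-rot',(T.inv().apply(d)*1e3).round(1),'rot',(R.inv()*T).as_rotvec().round(3),'w',round(o['grip_width'],3),'F',o['contact_force'].round(1),round(o['finger_force'],1))
E
python3 -c "
from h import *
go(.5076,.2496,.13,-14.3)"
```

```text
t 0.1 pos [ 168.1 -627.3  230.5] off [ 554.9 -759.   101.8] off-after-rot [933.6 112.4 100.5] rot [-2.000e-03 -1.000e-03 -1.059e+00] w 0.998 F [-0.3 -0.1  1.1] 0.0
```

Each row needs both fields.

Request:
step_arm([
  {"offset": [30, -32.5, -1], "rotation": [0, 0, 0]},
  {"offset": [30, -32.5, -1], "rotation": [0, 0, 0]},
  {"offset": [30, -32.5, -1], "rotation": [0, 0, 0]},
  {"offset": [30, -32.5, -1], "rotation": [0, 0, 0]},
  {"offset": [30, -32.5, -1], "rotation": [0, 0, 0]},
  {"offset": [30, -32.5, -1], "rotation": [0, 0, 0]},
  {"offset": [30, -32.5, -1], "rotation": [0, 0, 0]},
  {"offset": [30, -32.5, -1], "rotation": [0, 0, 0]},
  {"offset": [30, -32.5, -1], "rotation": [0, 0, 0]},
  {"offset": [30, -32.5, -1], "rotation": [0, 0, 0]},
  {"offset": [30, -32.5, -1], "rotation": [0, 0, 0]},
  {"offset": [30, -32.5, -1], "rotation": [0, 0, 0]},
  {"offset": [30, -32.5, -1], "rotation": [0, 0, 0]},
  {"offset": [30, -32.5, -1], "rotation": [0, 0, 0]},
  {"offset": [30, -32.5, -1], "rotation": [0, 0, 0]},
  {"offset": [30, -32.5, -1], "rotation": [0, 0, 0]},
], grip=1)

```text
clock: 1.7
position: [0.4977, 0.0003, 0.2472]
ee_rot: [0.0, 0.991, 0.13, -0.0]
contact_force: [0.8, -0.5, -0.4]
grip_width: 0.997
finger_force: 0.0
```

Request:
step_arm([
  {"offset": [0, 0, 0], "rotation": [0, 0, -0.132]},
  {"offset": [0, 0, 0], "rotation": [0, 0, -0.132]},
  {"offset": [0, 0, 0], "rotation": [0, 0, -0.132]},
  {"offset": [0, 0, 0], "rotation": [0, 0, -0.132]},
  {"offset": [0, 0, 0], "rotation": [0, 0, -0.132]},
  {"offset": [0, 0, 0], "rotation": [0, 0, -0.132]},
  {"offset": [0, 0, 0], "rotation": [0, 0, -0.132]},
  {"offset": [0, 0, 0], "rotation": [0, 0, -0.132]},
  {"offset": [0, 0, 0], "rotation": [0, 0, 0]},
])

```text
clock: 2.6
position: [0.4971, -0.0015, 0.247]
ee_rot: [-0.0, 0.791, 0.612, -0.0]
contact_force: [0.7, 0.1, -1.1]
grip_width: 1.0
finger_force: 0.0
```

```bash
python3 -c "
from h import *
go(.5076,.2496,.13,-14.3)"
```

```text
t 2.6 pos [497.1  -1.5 247. ] off [245.7 -52.5 117.1] off-after-rot [245.9 -51.8 117. ] rot [-0.001 -0.    -0.003] w 1.0 F [ 0.7  0.1 -1.1] 0.0
```

Request:
step_arm([
  {"offset": [41, -8.7, 5], "rotation": [0, 0, 0]},
  {"offset": [41, -8.7, 15], "rotation": [0, 0, 0]},
  {"offset": [41, -8.7, 20], "rotation": [0, 0, 0]},
  {"offset": [41, -8.7, 25], "rotation": [0, 0, 0]},
  {"offset": [41, -8.7, 25], "rotation": [0, 0, 0]},
  {"offset": [41, -8.7, 27], "rotation": [0, 0, 0]},
  {"offset": [0, 0, 0], "rotation": [0, 0, 0]},
])

```text
clock: 3.3
position: [0.505, 0.2571, 0.127]
ee_rot: [-0.003, 0.789, 0.615, -0.001]
contact_force: [-0.7, -0.5, -0.2]
grip_width: 0.999
finger_force: 0.0
```

Run:
```python
from h import *
go(.5076,.2496,.024,-14.3)
a,_=cams.snapshot('top');b,_=cams.snapshot('side')
cv2.imwrite('pics/near1.png',np.hstack([cv2.resize(a[170:290,180:320,::-1],(400,343)),cv2.resize(b[200:400,200:400,::-1],(343,343))]))
```

```text
t 3.3 pos [505.  257.1 127. ] off [ -6.8   5.  102.9] off-after-rot [ -6.7   4.4 103. ] rot [-0.006 -0.002  0.003] w 0.999 F [-0.7 -0.5 -0.2] 0.0
```

View pics/near1.png

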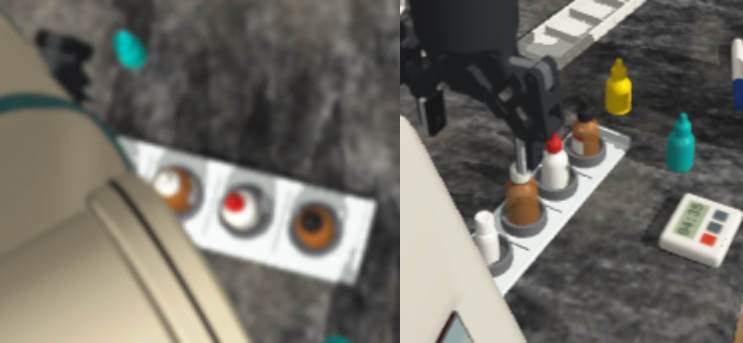

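The left half (top view) shows the arm covering d, with the other three bottles untouched. The right half (side view) shows d at (487,235) midway below the fingers (430,110) and (540,110). I'll check that the arm has settled.

Request:
step_arm([
  {"offset": [0, 0, 0], "rotation": [0, 0, 0]},
  {"offset": [0, 0, 0], "rotation": [0, 0, 0]},
])

```text
clock: 3.6
position: [0.5092, 0.2482, 0.131]
ee_rot: [0.001, 0.792, 0.611, 0.0]
contact_force: [0.3, -0.4, 0.4]
grip_width: 1.001
finger_force: 0.0
```

```bash
python3 -c "
from h import *
go(.5076,.2496,.024,-14.3)"
```

```text
t 3.6 pos [509.2 248.2 131. ] off [  0.9  -2.  107. ] off-after-rot [  0.9  -1.9 107. ] rot [ 0.001  0.    -0.007] w 1.001 F [ 0.3 -0.4  0.4] 0.0
```

Request:
step_arm([
  {"offset": [0.5, -1, 25], "rotation": [0, 0, 0]},
  {"offset": [0, 0, 25], "rotation": [0, 0, 0]},
  {"offset": [0, 0, 20], "rotation": [0, 0, 0]},
  {"offset": [0, 0, 15], "rotation": [0, 0, 0]},
  {"offset": [0, 0, 12], "rotation": [0, 0, 0]},
  {"offset": [0, 0, 8], "rotation": [0, 0, 0]},
  {"offset": [0, 0, 0], "rotation": [0, 0, 0]},
  {"offset": [0, 0, 0], "rotation": [0, 0, 0]},
  {"offset": [0, 0, 0], "rotation": [0, 0, 0]},
])

```text
clock: 4.5
position: [0.5081, 0.2509, 0.0261]
ee_rot: [0.0, 0.791, 0.612, 0.001]
contact_force: [0.3, -0.8, -0.2]
grip_width: 1.006
finger_force: 0.0
```

Run:
```python
from h import *
go(.5076,.2496,.024,-14.3)
b,_=cams.snapshot('side')
cv2.imwrite('pics/near2.png',cv2.resize(b[240:400,190:390,::-1],(600,480)))
```

```text
t 4.5 pos [508.1 250.9  26.1] off [-1.3 -0.2  2.1] off-after-rot [-1.3 -0.2  2.1] rot [ 0.001 -0.001 -0.004] w 1.006 F [ 0.3 -0.8 -0.2] 0.0
```

View pics/near2.png

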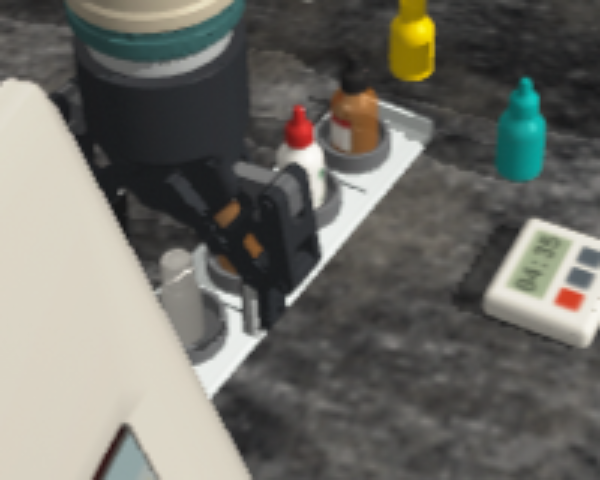

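The side crop shows d at (185,300) with the near finger at (255,310) across the row, clear of the cup. I'll close.

Request:
step_arm([
  {"offset": [0, 0, 1], "rotation": [0, 0, 0]},
  {"offset": [0, 0, 0], "rotation": [0, 0, 0]},
  {"offset": [0, 0, 0], "rotation": [0, 0, 0]},
  {"offset": [0, 0, 0], "rotation": [0, 0, 0]},
  {"offset": [0, 0, 0], "rotation": [0, 0, 0]},
  {"offset": [0, 0, 0], "rotation": [0, 0, 0]},
  {"offset": [0, 0, 0], "rotation": [0, 0, 0]},
  {"offset": [0, 0, 0], "rotation": [0, 0, 0]},
  {"offset": [0, 0, 0], "rotation": [0, 0, 0]},
  {"offset": [0, 0, 0], "rotation": [0, 0, 0]},
], grip=0)

```text
clock: 5.55
position: [0.5077, 0.2507, 0.0245]
ee_rot: [0.0, 0.791, 0.612, 0.0]
contact_force: [-1.1, -0.4, 6.1]
grip_width: 0.219
finger_force: 58.6
```

Request:
step_arm([
  {"offset": [0, 0, -5], "rotation": [0, 0, 0]},
  {"offset": [0, 0, -10], "rotation": [0, 0, 0]},
  {"offset": [0, 0, -20], "rotation": [0, 0, 0]},
  {"offset": [0, 0, -25], "rotation": [0, 0, 0]},
  {"offset": [0, 0, -25], "rotation": [0, 0, 0]},
  {"offset": [0, 0, -25], "rotation": [0, 0, 0]},
  {"offset": [0, 0, 0], "rotation": [0, 0, 0]},
])

```text
clock: 6.25
position: [0.5096, 0.2519, 0.1381]
ee_rot: [0.0, 0.791, 0.612, 0.003]
contact_force: [1.0, -0.9, -0.7]
grip_width: 0.223
finger_force: 58.6
```

Run:
```python
from h import *
go(.5193,-.244,.13,-17)
b,_=cams.snapshot('side')
cv2.imwrite('pics/near3.png',cv2.resize(b[200:380,190:390,::-1],(600,540)))
```

```text
t 6.2 pos [509.6 251.9 138.1] off [-477.7  133.6    6.5] off-after-rot [-471.4  154.3    8.1] rot [ 0.005 -0.005  0.043] w 0.223 F [ 1.  -0.9 -0.7] 58.6
```

View pics/near3.png

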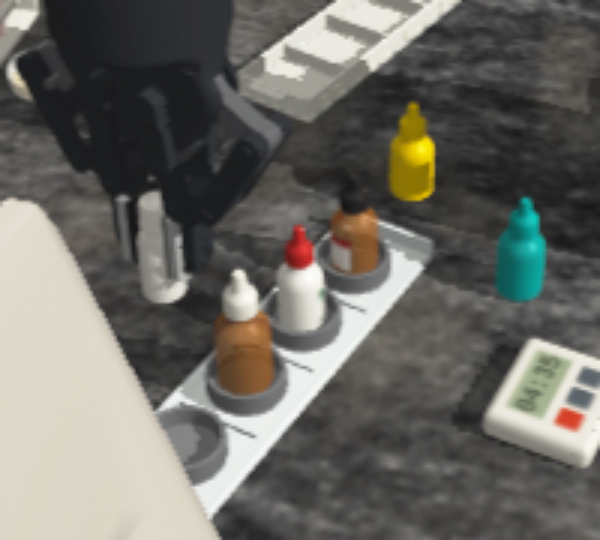

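d hangs upright in the fingers at (160,250), and its cup is empty. Next: carry it to the rightmost cell.

Request:
step_arm([
  {"offset": [0, 0, 0], "rotation": [0, 0, 0.045]},
  {"offset": [-15, 5, 0], "rotation": [0, 0, 0]},
  {"offset": [-30, 10, 0], "rotation": [0, 0, 0]},
  {"offset": [-40, 13, 0], "rotation": [0, 0, 0]},
  {"offset": [-40, 13, 0], "rotation": [0, 0, 0]},
  {"offset": [-40, 13, 0], "rotation": [0, 0, 0]},
  {"offset": [-40, 13, 0], "rotation": [0, 0, 0]},
  {"offset": [-40, 13, 0], "rotation": [0, 0, 0]},
  {"offset": [-40, 13, 0], "rotation": [0, 0, 0]},
  {"offset": [-40, 13, 0], "rotation": [0, 0, 0]},
  {"offset": [-40, 13, 0], "rotation": [0, 0, 0]},
  {"offset": [-40, 13, 0], "rotation": [0, 0, 0]},
  {"offset": [-30, 10, 0], "rotation": [0, 0, 0]},
  {"offset": [-20, 7, 0], "rotation": [0, 0, 0]},
  {"offset": [-12, 4, 0], "rotation": [0, 0, 0]},
  {"offset": [-4.5, 1.5, 0], "rotation": [0, 0, 0]},
  {"offset": [0, 0, 0], "rotation": [0, 0, 0]},
  {"offset": [0, 0, 0], "rotation": [0, 0, 0]},
  {"offset": [0, 0, 0], "rotation": [0, 0, 0]},
])

```text
clock: 8.2
position: [0.517, -0.2438, 0.1344]
ee_rot: [-0.0, 0.803, 0.595, 0.0]
contact_force: [-0.4, 0.2, 0.3]
grip_width: 0.219
finger_force: 58.6
```

Run:
```python
from h import *
go(.5193,-.244,.0195,-17)
b,d=cams.snapshot('side')
cv2.imwrite('pics/near4.png',cv2.resize(b[130:270,250:400,::-1],(600,560)))
W=cloud('side',d)
m=(W[...,2]>.012)&(W[...,2]<.022)&(d>0); m[:180]=0;m[242:]=0;m[:,:265]=0;m[:,350:]=0
q=W[m]; r=cv2.minAreaRect(q[:,:2].astype(np.float32)); print(len(q),r)
```

```text
t 8.2 pos [ 517.  -243.8  134.4] off [  0.4   2.3 114.9] off-after-rot [  0.5   2.3 114.9] rot [-0.    -0.001  0.001] w 0.219 F [-0.4  0.2  0.3] 58.6
608 ((0.542503297328949, -0.16796864569187164), (0.23504666984081268, 0.0668439269065857), 72.36137390136719)
```

View pics/near4.png

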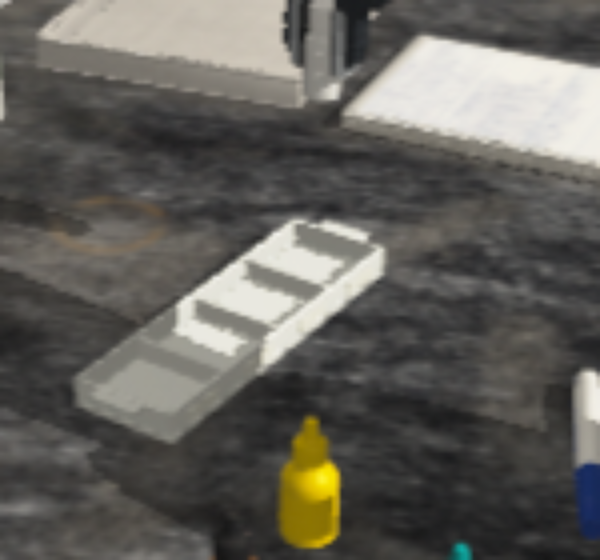

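The side crop shows d held above the far cell and all four cells empty. The side-view depth puts the box centre at (0.5425, −0.168), matching the top view. I'll lower d and release it.

Request:
step_arm([
  {"offset": [0.5, 2.5, 15], "rotation": [0, 0, 0]},
  {"offset": [0, 0, 25], "rotation": [0, 0, 0]},
  {"offset": [0, 0, 25], "rotation": [0, 0, 0]},
  {"offset": [0, 0, 20], "rotation": [0, 0, 0]},
  {"offset": [0, 0, 12], "rotation": [0, 0, 0]},
  {"offset": [0, 0, 8], "rotation": [0, 0, 0]},
  {"offset": [0, 0, 4], "rotation": [0, 0, 0]},
  {"offset": [0, 0, 2], "rotation": [0, 0, 0]},
  {"offset": [0, 0, 1], "rotation": [0, 0, 0]},
  {"offset": [0, 0, 0], "rotation": [0, 0, 0]},
  {"offset": [0, 0, 0], "rotation": [0, 0, 0]},
  {"offset": [0, 0, 0], "rotation": [0, 0, 0]},
])

```text
clock: 9.45
position: [0.5196, -0.2459, 0.0227]
ee_rot: [0.0, 0.804, 0.594, 0.0]
contact_force: [-0.5, -0.5, -0.7]
grip_width: 0.22
finger_force: 58.6
```

```bash
python3 -c "
from h import *
go(.5193,-.244,.0185,-17)"
```

```text
t 9.4 pos [ 519.6 -245.9   22.7] off [ 1.7 -0.8  4.2] off-after-rot [ 1.7 -0.8  4.2] rot [ 0.001  0.    -0.001] w 0.22 F [-0.5 -0.5 -0.7] 58.6
```

Request:
step_arm([
  {"offset": [1, 0, 2], "rotation": [0, 0, 0]},
  {"offset": [0, 0, 1.2], "rotation": [0, 0, 0]},
  {"offset": [0, 0, 1], "rotation": [0, 0, 0]},
  {"offset": [0, 0, 0], "rotation": [0, 0, 0]},
  {"offset": [0, 0, 0], "rotation": [0, 0, 0]},
])

```text
clock: 9.95
position: [0.5196, -0.2447, 0.0185]
ee_rot: [0.0, 0.804, 0.594, -0.0]
contact_force: [-0.7, 1.9, 6.9]
grip_width: 0.22
finger_force: 59.2
```

Request:
step_arm([
  {"offset": [0, 0, 0], "rotation": [0, 0, 0]},
  {"offset": [0, 0, 0], "rotation": [0, 0, 0]},
  {"offset": [0, 0, 0], "rotation": [0, 0, 0]},
  {"offset": [0, 0, 0], "rotation": [0, 0, 0]},
  {"offset": [0, 0, 0], "rotation": [0, 0, 0]},
  {"offset": [0, 0, 0], "rotation": [0, 0, 0]},
  {"offset": [0, 0, 0], "rotation": [0, 0, 0]},
  {"offset": [0, 0, 0], "rotation": [0, 0, 0]},
], grip=1)

```text
clock: 10.75
position: [0.5196, -0.2448, 0.0181]
ee_rot: [0.0, 0.804, 0.594, 0.0]
contact_force: [0.6, -1.0, 0.3]
grip_width: 0.999
finger_force: 0.0
```

Request:
step_arm([
  {"offset": [0, 0, -5], "rotation": [0, 0, 0]},
  {"offset": [0, 0, -15], "rotation": [0, 0, 0]},
  {"offset": [0, 0, -25], "rotation": [0, 0, 0]},
  {"offset": [0, 0, -35], "rotation": [0, 0, 0]},
  {"offset": [0, 0, -30], "rotation": [0, 0, 0]},
  {"offset": [0, 0, 0], "rotation": [0, 0, -0.045]},
])

```text
clock: 11.35
position: [0.5227, -0.2457, 0.1337]
ee_rot: [0.004, 0.79, 0.613, 0.002]
contact_force: [1.0, 0.7, 0.4]
grip_width: 0.999
finger_force: 0.0
```

Run:
```python
from h import *
go(.4946,.1919,.125,-14.3)
b,d=cams.snapshot('side')
cv2.imwrite('pics/near5.png',cv2.resize(b[130:270,250:400,::-1],(600,560)))
W=cloud('side',d); m=(np.hypot(W[...,0]-.5193,W[...,1]+.244)<.03)&(W[...,2]>.022)&(W[...,2]<.07)
print('d',W[m].mean(0).round(4),W[m].max(0).round(3))
```

```text
t 11.3 pos [ 522.7 -245.7  133.7] off [ 416.8 -136.5    6.8] off-after-rot [ 417.1 -135.3    8.7] rot [ 0.009  0.001 -0.003] w 0.999 F [1.  0.7 0.4] 0.0
d [ 0.517  -0.2368  0.0406] [ 0.528 -0.23   0.057]
```

View pics/near5.png

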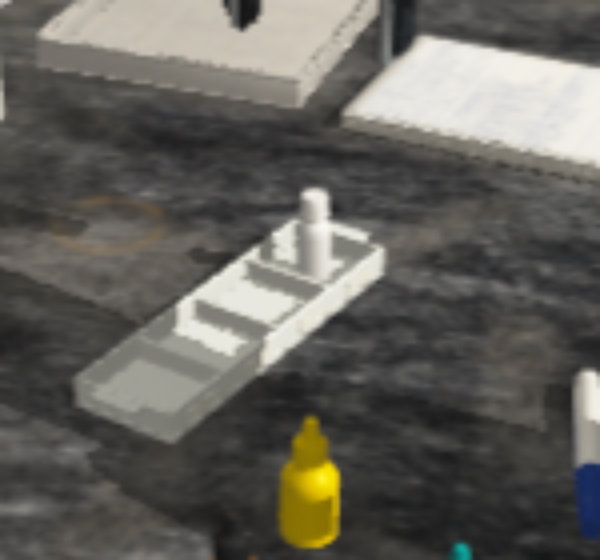

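d stands upright in the far (rightmost) cell at (315,240). Next is bottle a.

Request:
step_arm([
  {"offset": [15, -5, 0], "rotation": [0, 0, 0]},
  {"offset": [30, -10, 0], "rotation": [0, 0, 0]},
  {"offset": [40, -13, 0], "rotation": [0, 0, 0]},
  {"offset": [40, -13, 0], "rotation": [0, 0, 0]},
  {"offset": [40, -13, 0], "rotation": [0, 0, 0]},
  {"offset": [40, -13, 0], "rotation": [0, 0, 0]},
  {"offset": [40, -13, 0], "rotation": [0, 0, 0]},
  {"offset": [40, -13, 0], "rotation": [0, 0, 0]},
  {"offset": [40, -13, 0], "rotation": [0, 0, 0]},
  {"offset": [40, -13, 0], "rotation": [0, 0, 0]},
  {"offset": [25, -8, 0], "rotation": [0, 0, 0]},
  {"offset": [15, -5, 0], "rotation": [0, 0, 0]},
  {"offset": [8, -3, 0], "rotation": [0, 0, 0]},
  {"offset": [4, -1.5, 0], "rotation": [0, 0, 0]},
  {"offset": [0, 0, 0], "rotation": [0, 0, 0]},
  {"offset": [0, 0, 0], "rotation": [0, 0, 0]},
  {"offset": [0, 0, 0], "rotation": [0, 0, 0]},
])

```text
clock: 13.1
position: [0.492, 0.1918, 0.1281]
ee_rot: [0.0, 0.791, 0.611, -0.0]
contact_force: [-0.2, -0.0, -0.2]
grip_width: 1.001
finger_force: 0.0
```

```bash
python3 -c "
from h import *
go(.4946,.1919,.028,-14.3)"
```

```text
t 13.1 pos [492.  191.8 128.1] off [  0.8   2.5 100.1] off-after-rot [  0.7   2.5 100.1] rot [-0.     0.001 -0.005] w 1.001 F [-0.2 -0.  -0.2] 0.0
```

Request:
step_arm([
  {"offset": [0.5, 2, 15], "rotation": [0, 0, 0]},
  {"offset": [0, 0, 25], "rotation": [0, 0, 0]},
  {"offset": [0, 0, 25], "rotation": [0, 0, 0]},
  {"offset": [0, 0, 17], "rotation": [0, 0, 0]},
  {"offset": [0, 0, 10], "rotation": [0, 0, 0]},
  {"offset": [0, 0, 6], "rotation": [0, 0, 0]},
  {"offset": [0, 0, 2], "rotation": [0, 0, 0]},
  {"offset": [0, 0, 0], "rotation": [0, 0, 0]},
  {"offset": [0, 0, 0], "rotation": [0, 0, 0]},
  {"offset": [0, 0, 0], "rotation": [0, 0, 0]},
])

```text
clock: 14.1
position: [0.4944, 0.1933, 0.0288]
ee_rot: [0.0, 0.791, 0.612, 0.001]
contact_force: [-1.3, 0.2, 0.6]
grip_width: 1.0
finger_force: 0.0
```

Request:
step_arm([
  {"offset": [0, 0, 0], "rotation": [0, 0, 0]},
  {"offset": [0, 0, 0], "rotation": [0, 0, 0]},
  {"offset": [0, 0, 0], "rotation": [0, 0, 0]},
  {"offset": [0, 0, 0], "rotation": [0, 0, 0]},
  {"offset": [0, 0, 0], "rotation": [0, 0, 0]},
  {"offset": [0, 0, 0], "rotation": [0, 0, 0]},
  {"offset": [0, 0, 0], "rotation": [0, 0, 0]},
  {"offset": [0, 0, 0], "rotation": [0, 0, 0]},
  {"offset": [0, 0, 0], "rotation": [0, 0, 0]},
], grip=0)

```text
clock: 15.0
position: [0.4942, 0.1932, 0.0284]
ee_rot: [0.0, 0.791, 0.612, 0.0]
contact_force: [0.0, -0.2, 5.4]
grip_width: 0.334
finger_force: 59.0
```

```bash
python3 -c "
from h import *
go(.5348,-.1933,.14,-17)"
```

```text
t 15.0 pos [494.2 193.2  28.4] off [-364.   136.1 -111.6] off-after-rot [-357.7  151.8 -111.6] rot [ 0.001 -0.     0.044] w 0.334 F [ 0.  -0.2  5.4] 59.0
```

Request:
step_arm([
  {"offset": [0, 0, -5], "rotation": [0, 0, 0]},
  {"offset": [0, 0, -12], "rotation": [0, 0, 0]},
  {"offset": [0, 0, -25], "rotation": [0, 0, 0]},
  {"offset": [0, 0, -25], "rotation": [0, 0, 0]},
  {"offset": [0, 0, -25], "rotation": [0, 0, 0]},
  {"offset": [0, 0, -15], "rotation": [0, 0, 0]},
  {"offset": [0, 0, -5], "rotation": [0, 0, 0.044]},
  {"offset": [0, 0, 0], "rotation": [0, 0, 0]},
])

```text
clock: 15.8
position: [0.4942, 0.1931, 0.141]
ee_rot: [0.0, 0.805, 0.594, 0.001]
contact_force: [-0.6, -0.7, -1.3]
grip_width: 0.336
finger_force: 59.2
```

Request:
step_arm([
  {"offset": [-15, 6.5, 0], "rotation": [0, 0, 0]},
  {"offset": [-30, 13, 0], "rotation": [0, 0, 0]},
  {"offset": [-40, 17, 0], "rotation": [0, 0, 0]},
  {"offset": [-40, 17, 0], "rotation": [0, 0, 0]},
  {"offset": [-40, 17, 0], "rotation": [0, 0, 0]},
  {"offset": [-40, 17, 0], "rotation": [0, 0, 0]},
  {"offset": [-40, 17, 0], "rotation": [0, 0, 0]},
  {"offset": [-40, 17, 0], "rotation": [0, 0, 0]},
  {"offset": [-30, 12.5, 0], "rotation": [0, 0, 0]},
  {"offset": [-20, 8.5, 0], "rotation": [0, 0, 0]},
  {"offset": [-12, 5, 0], "rotation": [0, 0, 0]},
  {"offset": [-6, 2.5, 0], "rotation": [0, 0, 0]},
  {"offset": [-4.5, 2, 0], "rotation": [0, 0, 0]},
  {"offset": [0, 0, 0], "rotation": [0, 0, 0]},
  {"offset": [0, 0, 0], "rotation": [0, 0, 0]},
  {"offset": [0, 0, 0], "rotation": [0, 0, 0]},
])

```text
clock: 17.4
position: [0.5348, -0.192, 0.1402]
ee_rot: [-0.0, 0.803, 0.595, 0.0]
contact_force: [0.6, 0.8, -1.0]
grip_width: 0.336
finger_force: 59.2
```

```bash
python3 -c "
from h import *
go(.5348,-.1933,.0224,-17)"
```

```text
t 17.4 pos [ 534.8 -192.   140.2] off [ -1.3   0.4 117.8] off-after-rot [ -1.3   0.4 117.8] rot [-0.    -0.     0.001] w 0.336 F [ 0.6  0.8 -1. ] 59.2
```

Request:
step_arm([
  {"offset": [-1, 0, 15], "rotation": [0, 0, 0]},
  {"offset": [0, 0, 25], "rotation": [0, 0, 0]},
  {"offset": [0, 0, 25], "rotation": [0, 0, 0]},
  {"offset": [0, 0, 20], "rotation": [0, 0, 0]},
  {"offset": [0, 0, 14], "rotation": [0, 0, 0]},
  {"offset": [0, 0, 9], "rotation": [0, 0, 0]},
  {"offset": [0, 0, 5], "rotation": [0, 0, 0]},
  {"offset": [0, 0, 2], "rotation": [0, 0, 0]},
  {"offset": [0, 0, 0], "rotation": [0, 0, 0]},
  {"offset": [0, 0, 0], "rotation": [0, 0, 0]},
  {"offset": [0, 0, 0], "rotation": [0, 0, 0]},
])

```text
clock: 18.5
position: [0.5348, -0.1944, 0.0257]
ee_rot: [0.0, 0.804, 0.595, 0.0]
contact_force: [-0.7, -0.7, -1.0]
grip_width: 0.339
finger_force: 59.2
```

```bash
python3 -c "
from h import *
go(.5348,-.1933,.0224,-17)"
```

```text
t 18.5 pos [ 534.8 -194.4   25.7] off [ 1.  -0.3  3.3] off-after-rot [ 1.  -0.3  3.3] rot [ 0.001 -0.    -0.   ] w 0.339 F [-0.7 -0.7 -1. ] 59.2
```

Request:
step_arm([
  {"offset": [0, 0, 1.5], "rotation": [0, 0, 0]},
  {"offset": [0, 0, 1], "rotation": [0, 0, 0]},
  {"offset": [0, 0, 0.8], "rotation": [0, 0, 0]},
  {"offset": [0, 0, 0], "rotation": [0, 0, 0]},
  {"offset": [0, 0, 0], "rotation": [0, 0, 0]},
])

```text
clock: 19.0
position: [0.5344, -0.1943, 0.0225]
ee_rot: [0.0, 0.804, 0.595, -0.0]
contact_force: [-0.7, 0.6, 5.2]
grip_width: 0.333
finger_force: 60.2
```

Request:
step_arm([
  {"offset": [0, 0, 0], "rotation": [0, 0, 0]},
  {"offset": [0, 0, 0], "rotation": [0, 0, 0]},
  {"offset": [0, 0, 0], "rotation": [0, 0, 0]},
  {"offset": [0, 0, 0], "rotation": [0, 0, 0]},
  {"offset": [0, 0, 0], "rotation": [0, 0, 0]},
  {"offset": [0, 0, 0], "rotation": [0, 0, 0]},
  {"offset": [0, 0, 0], "rotation": [0, 0, 0]},
  {"offset": [0, 0, 0], "rotation": [0, 0, 0]},
], grip=1)

```text
clock: 19.8
position: [0.5343, -0.1942, 0.0218]
ee_rot: [0.0, 0.804, 0.595, 0.0]
contact_force: [0.4, -0.6, -0.1]
grip_width: 1.002
finger_force: 0.0
```

Request:
step_arm([
  {"offset": [0, 0, -5], "rotation": [0, 0, 0]},
  {"offset": [0, 0, -15], "rotation": [0, 0, 0]},
  {"offset": [0, 0, -25], "rotation": [0, 0, 0]},
  {"offset": [0, 0, -30], "rotation": [0, 0, 0]},
  {"offset": [0, 0, -25], "rotation": [0, 0, 0]},
  {"offset": [0, 0, -10], "rotation": [0, 0, -0.044]},
  {"offset": [0, 0, 0], "rotation": [0, 0, 0]},
])

```text
clock: 20.5
position: [0.5358, -0.1947, 0.1348]
ee_rot: [0.002, 0.791, 0.612, 0.001]
contact_force: [0.9, -0.2, 0.0]
grip_width: 0.997
finger_force: 0.0
```

Run:
```python
from h import *
go(.4801,.143,.13,-14.3)
b,d=cams.snapshot('side')
cv2.imwrite('pics/near6.png',cv2.resize(b[130:370,210:400,::-1],(475,600)))
W=cloud('side',d)
for n,c in(('b',(.4801,.143)),('c',(.4666,.086)),('a',(.5348,-.1933))):
    m=(np.hypot(W[...,0]-c[0],W[...,1]-c[1])<.028)&(W[...,2]>.027)&(W[...,2]<.1)
    print(n,W[m].mean(0).round(4),W[m].max(0).round(3))
```

```text
t 20.5 pos [ 535.8 -194.7  134.8] off [ 313.  -138.5    4. ] off-after-rot [ 313.4 -137.4    4.8] rot [ 0.005  0.    -0.003] w 0.997 F [ 0.9 -0.2  0. ] 0.0
b [0.4794 0.1517 0.0498] [0.494 0.16  0.081]
c [0.4659 0.0945 0.0481] [0.481 0.103 0.077]
a [ 0.5314 -0.1831  0.0493] [ 0.548 -0.174  0.082]
```

View pics/near6.png

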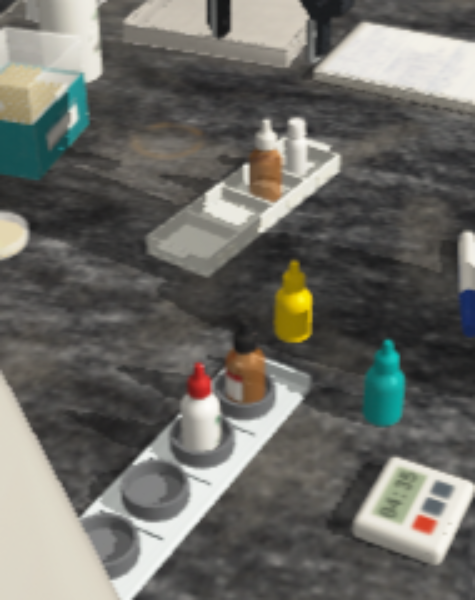

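a at (266,170) and d at (296,150) stand in their cells. b at (200,410) and c at (246,370) have not moved. Next is b.

Request:
step_arm([
  {"offset": [15, -6.5, 0], "rotation": [0, 0, 0]},
  {"offset": [30, -13, 0], "rotation": [0, 0, 0]},
  {"offset": [40, -17.5, 0], "rotation": [0, 0, 0]},
  {"offset": [40, -17.5, 0], "rotation": [0, 0, 0]},
  {"offset": [40, -17.5, 0], "rotation": [0, 0, 0]},
  {"offset": [40, -17.5, 0], "rotation": [0, 0, 0]},
  {"offset": [40, -17.5, 0], "rotation": [0, 0, 0]},
  {"offset": [30, -13, 0], "rotation": [0, 0, 0]},
  {"offset": [20, -9, 0], "rotation": [0, 0, 0]},
  {"offset": [12, -5, 0], "rotation": [0, 0, 0]},
  {"offset": [6, -3, 0], "rotation": [0, 0, 0]},
  {"offset": [0, 0, 0], "rotation": [0, 0, 0]},
  {"offset": [0, 0, 0], "rotation": [0, 0, 0]},
  {"offset": [0, 0, 0], "rotation": [0, 0, 0]},
])

```text
clock: 21.95
position: [0.4803, 0.1416, 0.1317]
ee_rot: [0.0, 0.791, 0.611, -0.0]
contact_force: [0.3, -0.6, 0.4]
grip_width: 0.996
finger_force: 0.0
```

```bash
python3 -c "
from h import *
go(.4801,.143,.027,-14.3)"
```

```text
t 21.9 pos [480.3 141.6 131.7] off [  1.4  -0.5 104.7] off-after-rot [  1.3  -0.5 104.7] rot [-0.     0.001 -0.006] w 0.996 F [ 0.3 -0.6  0.4] 0.0
```

Request:
step_arm([
  {"offset": [1, -0.5, 15], "rotation": [0, 0, 0]},
  {"offset": [0, 0, 25], "rotation": [0, 0, 0]},
  {"offset": [0, 0, 25], "rotation": [0, 0, 0]},
  {"offset": [0, 0, 20], "rotation": [0, 0, 0]},
  {"offset": [0, 0, 11], "rotation": [0, 0, 0]},
  {"offset": [0, 0, 6], "rotation": [0, 0, 0]},
  {"offset": [0, 0, 2], "rotation": [0, 0, 0]},
  {"offset": [0, 0, 0], "rotation": [0, 0, 0]},
  {"offset": [0, 0, 0], "rotation": [0, 0, 0]},
  {"offset": [0, 0, 0], "rotation": [0, 0, 0]},
])

```text
clock: 22.95
position: [0.4803, 0.1444, 0.0285]
ee_rot: [0.0, 0.791, 0.612, 0.001]
contact_force: [-0.7, -0.3, -0.5]
grip_width: 0.999
finger_force: 0.0
```

Request:
step_arm([
  {"offset": [0, 0, 0], "rotation": [0, 0, 0]},
  {"offset": [0, 0, 0], "rotation": [0, 0, 0]},
  {"offset": [0, 0, 0], "rotation": [0, 0, 0]},
  {"offset": [0, 0, 0], "rotation": [0, 0, 0]},
  {"offset": [0, 0, 0], "rotation": [0, 0, 0]},
  {"offset": [0, 0, 0], "rotation": [0, 0, 0]},
  {"offset": [0, 0, 0], "rotation": [0, 0, 0]},
  {"offset": [0, 0, 0], "rotation": [0, 0, 0]},
  {"offset": [0, 0, 0], "rotation": [0, 0, 0]},
], grip=0)

```text
clock: 23.85
position: [0.48, 0.1443, 0.0281]
ee_rot: [0.0, 0.791, 0.612, 0.0]
contact_force: [-0.2, -1.7, 5.9]
grip_width: 0.284
finger_force: 58.8
```

```bash
python3 -c "
from h import *
go(.5502,-.1427,.14,-17)"
```

```text
t 23.9 pos [480.  144.3  28.1] off [-260.3  139.9 -111.9] off-after-rot [-253.9  151.1 -111.9] rot [ 0.    -0.     0.044] w 0.284 F [-0.2 -1.7  5.9] 58.8
```

Request:
step_arm([
  {"offset": [0, 0, -5], "rotation": [0, 0, 0]},
  {"offset": [0, 0, -12], "rotation": [0, 0, 0]},
  {"offset": [0, 0, -25], "rotation": [0, 0, 0]},
  {"offset": [0, 0, -25], "rotation": [0, 0, 0]},
  {"offset": [0, 0, -25], "rotation": [0, 0, 0]},
  {"offset": [0, 0, -15], "rotation": [0, 0, 0]},
  {"offset": [0, 0, -5], "rotation": [0, 0, 0.044]},
  {"offset": [0, 0, 0], "rotation": [0, 0, 0]},
])

```text
clock: 24.65
position: [0.4802, 0.1442, 0.1407]
ee_rot: [0.0, 0.805, 0.594, 0.001]
contact_force: [-0.2, -0.5, -0.3]
grip_width: 0.285
finger_force: 58.9
```

Request:
step_arm([
  {"offset": [-15, 9, 0], "rotation": [0, 0, 0]},
  {"offset": [-28, 16.5, 0], "rotation": [0, 0, 0]},
  {"offset": [-34, 20, 0], "rotation": [0, 0, 0]},
  {"offset": [-34, 20, 0], "rotation": [0, 0, 0]},
  {"offset": [-34, 20, 0], "rotation": [0, 0, 0]},
  {"offset": [-34, 20, 0], "rotation": [0, 0, 0]},
  {"offset": [-34, 20, 0], "rotation": [0, 0, 0]},
  {"offset": [-22, 13, 0], "rotation": [0, 0, 0]},
  {"offset": [-11, 7, 0], "rotation": [0, 0, 0]},
  {"offset": [-6, 4, 0], "rotation": [0, 0, 0]},
  {"offset": [-2, 1.5, 0], "rotation": [0, 0, 0]},
  {"offset": [0, 0, 0], "rotation": [0, 0, 0]},
  {"offset": [0, 0, 0], "rotation": [0, 0, 0]},
  {"offset": [0, 0, 0], "rotation": [0, 0, 0]},
])

```text
clock: 26.05
position: [0.5499, -0.1414, 0.1399]
ee_rot: [-0.0, 0.803, 0.596, 0.0]
contact_force: [0.4, 0.3, -0.8]
grip_width: 0.283
finger_force: 58.9
```

```bash
python3 -c "
from h import *
go(.5502,-.1427,.0221,-17)"
```

```text
t 26.1 pos [ 549.9 -141.4  139.9] off [ -1.1   0.7 117.8] off-after-rot [ -1.1   0.7 117.8] rot [-0.    -0.     0.002] w 0.283 F [ 0.4  0.3 -0.8] 58.9
```

Request:
step_arm([
  {"offset": [0, 0.5, 15], "rotation": [0, 0, 0]},
  {"offset": [0, 0, 25], "rotation": [0, 0, 0]},
  {"offset": [0, 0, 25], "rotation": [0, 0, 0]},
  {"offset": [0, 0, 20], "rotation": [0, 0, 0]},
  {"offset": [0, 0, 14], "rotation": [0, 0, 0]},
  {"offset": [0, 0, 9], "rotation": [0, 0, 0]},
  {"offset": [0, 0, 5], "rotation": [0, 0, 0]},
  {"offset": [0, 0, 2], "rotation": [0, 0, 0]},
  {"offset": [0, 0, 0], "rotation": [0, 0, 0]},
  {"offset": [0, 0, 0], "rotation": [0, 0, 0]},
  {"offset": [0, 0, 0], "rotation": [0, 0, 0]},
])

```text
clock: 27.15
position: [0.5508, -0.1431, 0.0254]
ee_rot: [0.0, 0.804, 0.595, 0.0]
contact_force: [-0.5, 0.2, 0.3]
grip_width: 0.287
finger_force: 58.9
```

```bash
python3 -c "
from h import *
go(.5502,-.1427,.0221,-17)"
```

```text
t 27.1 pos [ 550.8 -143.1   25.4] off [ 0.3 -0.7  3.3] off-after-rot [ 0.3 -0.7  3.3] rot [ 0.001 -0.    -0.001] w 0.287 F [-0.5  0.2  0.3] 58.9
```

Request:
step_arm([
  {"offset": [0, 0, 1.5], "rotation": [0, 0, 0]},
  {"offset": [0, 0, 1], "rotation": [0, 0, 0]},
  {"offset": [0, 0, 0.8], "rotation": [0, 0, 0]},
  {"offset": [0, 0, 0], "rotation": [0, 0, 0]},
  {"offset": [0, 0, 0], "rotation": [0, 0, 0]},
])

```text
clock: 27.65
position: [0.5504, -0.143, 0.0221]
ee_rot: [0.0, 0.804, 0.595, -0.0]
contact_force: [-1.4, -1.0, 6.4]
grip_width: 0.285
finger_force: 59.6
```

Request:
step_arm([
  {"offset": [0, 0, 0], "rotation": [0, 0, 0]},
  {"offset": [0, 0, 0], "rotation": [0, 0, 0]},
  {"offset": [0, 0, 0], "rotation": [0, 0, 0]},
  {"offset": [0, 0, 0], "rotation": [0, 0, 0]},
  {"offset": [0, 0, 0], "rotation": [0, 0, 0]},
  {"offset": [0, 0, 0], "rotation": [0, 0, 0]},
  {"offset": [0, 0, 0], "rotation": [0, 0, 0]},
  {"offset": [0, 0, 0], "rotation": [0, 0, 0]},
], grip=1)

```text
clock: 28.45
position: [0.5503, -0.143, 0.0215]
ee_rot: [0.0, 0.804, 0.595, -0.0]
contact_force: [0.5, -0.1, 0.2]
grip_width: 0.998
finger_force: 0.0
```

Request:
step_arm([
  {"offset": [0, 0, -5], "rotation": [0, 0, 0]},
  {"offset": [0, 0, -15], "rotation": [0, 0, 0]},
  {"offset": [0, 0, -25], "rotation": [0, 0, 0]},
  {"offset": [0, 0, -30], "rotation": [0, 0, 0]},
  {"offset": [0, 0, -25], "rotation": [0, 0, 0]},
  {"offset": [0, 0, -10], "rotation": [0, 0, -0.044]},
  {"offset": [0, 0, 0], "rotation": [0, 0, 0]},
])

```text
clock: 29.15
position: [0.5518, -0.1433, 0.1345]
ee_rot: [0.002, 0.791, 0.612, 0.002]
contact_force: [0.4, 0.8, -0.9]
grip_width: 1.001
finger_force: 0.0
```

Run:
```python
from h import *
go(.4666,.086,.13,-14.3)
b,d=cams.snapshot('side')
W=cloud('side',d)
for n,c in(('c',(.4666,.086)),('b',(.5502,-.1427)),('a',(.5348,-.1933))):
    m=(np.hypot(W[...,0]-c[0],W[...,1]-c[1])<.028)&(W[...,2]>.027)&(W[...,2]<.1)
    print(n,W[m].mean(0).round(4),W[m].max(0).round(3))
```

```text
t 29.1 pos [ 551.8 -143.3  134.5] off [ 200.7 -139.9    3.8] off-after-rot [ 201.1 -139.2    4.5] rot [ 0.005 -0.    -0.003] w 1.001 F [ 0.4  0.8 -0.9] 0.0
c [0.4657 0.0947 0.0484] [0.48  0.103 0.076]
b [ 0.5467 -0.1348  0.0464] [ 0.559 -0.127  0.074]
a [ 0.5314 -0.183   0.0494] [ 0.547 -0.172  0.081]
```

b is standing in its cell. Now c.

Request:
step_arm([
  {"offset": [12, -8.5, 0], "rotation": [0, 0, 0]},
  {"offset": [24, -16.5, 0], "rotation": [0, 0, 0]},
  {"offset": [30, -21, 0], "rotation": [0, 0, 0]},
  {"offset": [30, -21, 0], "rotation": [0, 0, 0]},
  {"offset": [30, -21, 0], "rotation": [0, 0, 0]},
  {"offset": [30, -21, 0], "rotation": [0, 0, 0]},
  {"offset": [22, -15, 0], "rotation": [0, 0, 0]},
  {"offset": [12, -8, 0], "rotation": [0, 0, 0]},
  {"offset": [7, -5, 0], "rotation": [0, 0, 0]},
  {"offset": [4, -2.5, 0], "rotation": [0, 0, 0]},
  {"offset": [0, 0, 0], "rotation": [0, 0, 0]},
  {"offset": [0, 0, 0], "rotation": [0, 0, 0]},
  {"offset": [0, 0, 0], "rotation": [0, 0, 0]},
])

```text
clock: 30.5
position: [0.4658, 0.0856, 0.1314]
ee_rot: [0.0, 0.791, 0.612, -0.0]
contact_force: [-0.0, 0.3, -0.2]
grip_width: 0.997
finger_force: 0.0
```

```bash
python3 -c "
from h import *
go(.4666,.086,.027,-14.3)"
```

```text
t 30.5 pos [465.8  85.6 131.4] off [  0.7   0.6 104.4] off-after-rot [  0.6   0.7 104.4] rot [ 0.     0.    -0.005] w 0.997 F [-0.   0.3 -0.2] 0.0
```

Request:
step_arm([
  {"offset": [0.5, 0.5, 15], "rotation": [0, 0, 0]},
  {"offset": [0, 0, 25], "rotation": [0, 0, 0]},
  {"offset": [0, 0, 25], "rotation": [0, 0, 0]},
  {"offset": [0, 0, 20], "rotation": [0, 0, 0]},
  {"offset": [0, 0, 11], "rotation": [0, 0, 0]},
  {"offset": [0, 0, 6], "rotation": [0, 0, 0]},
  {"offset": [0, 0, 2], "rotation": [0, 0, 0]},
  {"offset": [0, 0, 0], "rotation": [0, 0, 0]},
  {"offset": [0, 0, 0], "rotation": [0, 0, 0]},
  {"offset": [0, 0, 0], "rotation": [0, 0, 0]},
])

```text
clock: 31.5
position: [0.4667, 0.087, 0.0282]
ee_rot: [0.0, 0.791, 0.612, 0.001]
contact_force: [0.6, -0.3, 0.6]
grip_width: 1.0
finger_force: 0.0
```

Request:
step_arm([
  {"offset": [0, 0, 0], "rotation": [0, 0, 0]},
  {"offset": [0, 0, 0], "rotation": [0, 0, 0]},
  {"offset": [0, 0, 0], "rotation": [0, 0, 0]},
  {"offset": [0, 0, 0], "rotation": [0, 0, 0]},
  {"offset": [0, 0, 0], "rotation": [0, 0, 0]},
  {"offset": [0, 0, 0], "rotation": [0, 0, 0]},
  {"offset": [0, 0, 0], "rotation": [0, 0, 0]},
  {"offset": [0, 0, 0], "rotation": [0, 0, 0]},
  {"offset": [0, 0, 0], "rotation": [0, 0, 0]},
], grip=0)

```text
clock: 32.4
position: [0.4663, 0.0869, 0.0278]
ee_rot: [0.0, 0.791, 0.612, 0.0]
contact_force: [-0.7, -0.3, 6.3]
grip_width: 0.311
finger_force: 58.8
```

```bash
python3 -c "
from h import *
go(.5657,-.092,.14,-17)"
```

```text
t 32.4 pos [466.3  86.9  27.8] off [-148.4  141.  -112.1] off-after-rot [-142.1  147.3 -112.2] rot [ 0.    -0.     0.044] w 0.311 F [-0.7 -0.3  6.3] 58.8
```

Request:
step_arm([
  {"offset": [0, 0, -5], "rotation": [0, 0, 0]},
  {"offset": [0, 0, -12], "rotation": [0, 0, 0]},
  {"offset": [0, 0, -25], "rotation": [0, 0, 0]},
  {"offset": [0, 0, -25], "rotation": [0, 0, 0]},
  {"offset": [0, 0, -25], "rotation": [0, 0, 0]},
  {"offset": [0, 0, -15], "rotation": [0, 0, 0]},
  {"offset": [0, 0, -5], "rotation": [0, 0, 0.044]},
  {"offset": [0, 0, 0], "rotation": [0, 0, 0]},
])

```text
clock: 33.2
position: [0.4665, 0.0868, 0.1399]
ee_rot: [0.0, 0.805, 0.594, 0.0]
contact_force: [-0.2, -0.0, -0.4]
grip_width: 0.311
finger_force: 59.0
```

Request:
step_arm([
  {"offset": [-9, 9.5, 0], "rotation": [0, 0, 0]},
  {"offset": [-18, 18.5, 0], "rotation": [0, 0, 0]},
  {"offset": [-23, 24, 0], "rotation": [0, 0, 0]},
  {"offset": [-23, 24, 0], "rotation": [0, 0, 0]},
  {"offset": [-23, 24, 0], "rotation": [0, 0, 0]},
  {"offset": [-23, 24, 0], "rotation": [0, 0, 0]},
  {"offset": [-13, 13.5, 0], "rotation": [0, 0, 0]},
  {"offset": [-6, 6, 0], "rotation": [0, 0, 0]},
  {"offset": [-3, 3, 0], "rotation": [0, 0, 0]},
  {"offset": [-1, 1, 0], "rotation": [0, 0, 0]},
  {"offset": [0, 0, 0], "rotation": [0, 0, 0]},
  {"offset": [0, 0, 0], "rotation": [0, 0, 0]},
  {"offset": [0, 0, 0], "rotation": [0, 0, 0]},
])

```text
clock: 34.5
position: [0.5655, -0.0911, 0.1397]
ee_rot: [-0.0, 0.804, 0.595, 0.0]
contact_force: [0.3, -0.2, -0.2]
grip_width: 0.308
finger_force: 59.0
```

```bash
python3 -c "
from h import *
go(.5657,-.092,.0218,-17)"
```

```text
t 34.5 pos [565.5 -91.1 139.7] off [ -0.8   0.4 117.9] off-after-rot [ -0.8   0.4 117.9] rot [-0.    -0.     0.001] w 0.308 F [ 0.3 -0.2 -0.2] 59.0
```

Request:
step_arm([
  {"offset": [0, 0.5, 15], "rotation": [0, 0, 0]},
  {"offset": [0, 0, 25], "rotation": [0, 0, 0]},
  {"offset": [0, 0, 25], "rotation": [0, 0, 0]},
  {"offset": [0, 0, 20], "rotation": [0, 0, 0]},
  {"offset": [0, 0, 14], "rotation": [0, 0, 0]},
  {"offset": [0, 0, 9], "rotation": [0, 0, 0]},
  {"offset": [0, 0, 5], "rotation": [0, 0, 0]},
  {"offset": [0, 0, 2], "rotation": [0, 0, 0]},
  {"offset": [0, 0, 0], "rotation": [0, 0, 0]},
  {"offset": [0, 0, 0], "rotation": [0, 0, 0]},
  {"offset": [0, 0, 0], "rotation": [0, 0, 0]},
])

```text
clock: 35.6
position: [0.5666, -0.0923, 0.0252]
ee_rot: [0.0, 0.804, 0.595, 0.0]
contact_force: [-0.4, 0.5, -0.3]
grip_width: 0.309
finger_force: 59.0
```

```bash
python3 -c "
from h import *
go(.5657,-.092,.0218,-17)"
```

```text
t 35.6 pos [566.6 -92.3  25.2] off [-0.  -1.   3.4] off-after-rot [ 0.  -1.   3.4] rot [ 0.001 -0.    -0.   ] w 0.309 F [-0.4  0.5 -0.3] 59.0
```

Request:
step_arm([
  {"offset": [0, 0, 1.5], "rotation": [0, 0, 0]},
  {"offset": [0, 0, 1], "rotation": [0, 0, 0]},
  {"offset": [0, 0, 0.9], "rotation": [0, 0, 0]},
  {"offset": [0, 0, 0], "rotation": [0, 0, 0]},
  {"offset": [0, 0, 0], "rotation": [0, 0, 0]},
])

```text
clock: 36.1
position: [0.5662, -0.0923, 0.0219]
ee_rot: [0.0, 0.804, 0.595, -0.0]
contact_force: [-1.6, -0.9, 6.8]
grip_width: 0.31
finger_force: 59.8
```

Request:
step_arm([
  {"offset": [0, 0, 0], "rotation": [0, 0, 0]},
  {"offset": [0, 0, 0], "rotation": [0, 0, 0]},
  {"offset": [0, 0, 0], "rotation": [0, 0, 0]},
  {"offset": [0, 0, 0], "rotation": [0, 0, 0]},
  {"offset": [0, 0, 0], "rotation": [0, 0, 0]},
  {"offset": [0, 0, 0], "rotation": [0, 0, 0]},
  {"offset": [0, 0, 0], "rotation": [0, 0, 0]},
  {"offset": [0, 0, 0], "rotation": [0, 0, 0]},
], grip=1)

```text
clock: 36.9
position: [0.5662, -0.0922, 0.0211]
ee_rot: [0.0, 0.804, 0.595, 0.0]
contact_force: [0.1, -0.1, 0.4]
grip_width: 0.998
finger_force: 0.0
```

Request:
step_arm([
  {"offset": [0, 0, -5], "rotation": [0, 0, 0]},
  {"offset": [0, 0, -15], "rotation": [0, 0, 0]},
  {"offset": [0, 0, -25], "rotation": [0, 0, 0]},
  {"offset": [0, 0, -30], "rotation": [0, 0, 0]},
  {"offset": [0, 0, -30], "rotation": [0, 0, 0]},
  {"offset": [0, 0, -30], "rotation": [0, 0, 0]},
  {"offset": [20, -10, -30], "rotation": [0, 0, 0]},
  {"offset": [30, -20, 0], "rotation": [0, 0, 0]},
  {"offset": [30, -20, 0], "rotation": [0, 0, 0]},
  {"offset": [30, -20, 0], "rotation": [0, 0, 0]},
  {"offset": [15, -10, 0], "rotation": [0, 0, 0]},
  {"offset": [0, 0, 0], "rotation": [0, 0, 0]},
  {"offset": [0, 0, 0], "rotation": [0, 0, 0]},
])

```text
clock: 38.2
position: [0.5266, 0.0503, 0.1871]
ee_rot: [0.001, 0.804, 0.595, 0.0]
contact_force: [0.4, -0.2, -0.9]
grip_width: 1.0
finger_force: 0.0
```

Run:
```python
from h import *
b,d=cams.snapshot('side')
cv2.imwrite('pics/end.png',cv2.resize(b[130:370,210:400,::-1],(475,600)))
```

```text
(no output)
```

View pics/end.png

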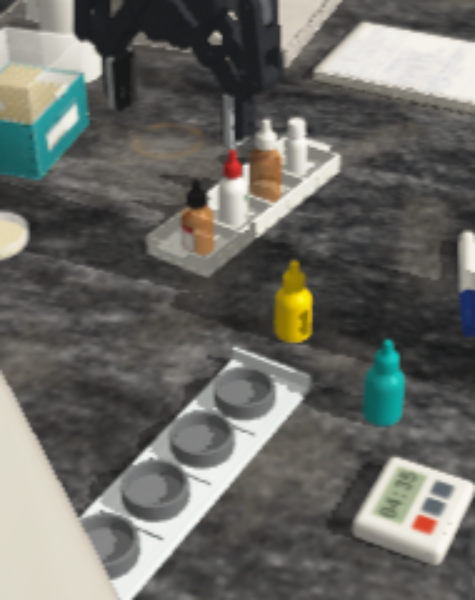

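All four bottles stand upright in the box: c (198,220), b (233,190), a (266,165), d (296,148). The cups are empty, the look-alikes have not moved, and the gripper is clear above.

```bash
python3 -c "
from rig import bot
print(bot.close_job())"
```

```text
the job is handed in; nothing more can be done
None
```

All four bottles stand upright in the box in reverse order (left to right as seen from the robot: c, b, a, d), and the job was handed in at about 38 s; the hand-in gave no verdict back.

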